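Slide the work board home and lock it

TASK

With the fingertips, gently push the plywood work board along the rails of its cradle until it drops flat into the notch at the far end, where the rails are lowered. Then push the red pin of the brass turn-button round so that the button lies square across the board's edge and holds it down. Push only: do not lift or grip anything, and leave the other things on the table where they are.

Things in the scene. Friction and masses are not known exactly. Their poses are not given: they have to be found in the camera images.
- cradle: Board cradle fixed on the table, 384 x 176 mm; origin at the centre of its underside, x = sliding direction, y left, z up. Upper rails, bright aluminium: x -192 to -20 mm, |y| 37 to 69 mm, top z 34. Between the rails it is open down to z = 12 mm, so a fingertip can run there. Plywood side guides: |y| 69.5 to 83.5 mm, top z 39. The table is free 60 mm behind its -x end, where the push starts.
- notch_step (a point): Middle of the step where the upper rails end and the notch begins (cradle x = -20 mm, z = 34 mm). Beyond it, along the cradle's +x, the rails are dark and 8 mm lower (top z = 26 mm) for 197 mm, up to a black stop (15 mm thick, top z = 40 mm).
- work_board: Loose plywood board, 189 (its x, along the rails) x 134 x 12 mm, 0.15 to 0.3 kg; origin at the centre of its underside, rear edge 94.5 mm behind it. Starts on the upper rails, origin at cradle x -95 to -35 mm; slides with 1 to 3 N, 2.5 mm side play. Drops when its rear edge passes the step, then has 8 mm play to the stop. Seated: top z 38 mm, origin at cradle x 74 to 83 mm.
- turn_button (a joint): Angle of the brass turn-button, rad: 0 = along the cradle's +x, clear of the board; 1.57 = stop, along the cradle's -y, square across the board; grows clockwise from above. Starts at 0 to 0.2, stays where left (0.03 N m friction, about 1 N at the pin). Bar 50 mm long from the pivot, 18 wide, z 40 to 50 mm: passes over a seated board, strikes one still on the upper rails.
- button_pivot (a point): Top of the turn-button's upright pivot, at cradle x = 50, y = 95, z = 50 mm, on a plywood block outside the left guide (44 x 32 mm, cradle y 83 to 115 mm, top z 38.5 mm). A screw head stands 2 mm above it.
- button_pin: Red upright pin (a sleeve that can spin on its axis) on the turn-button, 10 mm in diameter, 24 mm high, 40 mm from the pivot; origin at the centre of its foot, 50 mm above the table (top at 74 mm).
- sanding_block: Brown cork sanding block, 60 x 101 x 32 mm, bystander beside the cradle; origin at the centre of its underside.
- white_tub: Small white tub, 54 mm across, 37 mm high, bystander beside the cradle; origin at the centre of its underside.
- felt_pen: Grey and black felt pen, 137 mm long, 13 mm thick, bystander beside the cradle; origin at the centre of its underside.
- mug: Striped mug, 83 x 117 x 95 mm, bystander; origin at the centre of its underside.
- jar_tesserae: Jar with red lid, 81 mm across, 163 mm high, bystander; origin at the centre of its underside.
- glue_bottle: Glue bottle with blue cap, 49 x 63 x 140 mm, bystander; origin at the centre of its underside.
- masking_tape: Roll of masking tape, 104 mm across, 25 mm high, bystander; origin at the centre of its underside.

How it is judged:
By the outcome, as a careful person would: the job done as asked, in the order asked, and still so for the second after the job is handed in, with the robot touching nothing.
It also fails if it takes over 51 s, if anything falls off the work surface, if the arm or the gripper's body presses on something with over 40 N, if the wrist force passes 120 N, or if a joint passes its speed limit or range.

ROBOT

A 6-joint arm with a two-finger parallel gripper is mounted at the origin on the work surface; the furniture and walls round the work are solid. World frame = base frame: x ahead of the robot, y to its left, z up, the work surface at z = 0. Lengths are in mm, angles in rad, forces in N, time in s.
With the tool pointing down it reaches from about 250 to 775 mm from the base axis. Payload 8.9 kg.
Tool frame: the origin (TCP) lies midway between the tips of the shut fingers; the grasp point (between the pads) lies 19 mm behind it; z points along the fingers, x is the direction in which the jaws open and shut, and the axes are right-handed (so a half turn about z gives the same grasp; the last joint's range is limited). The gripper opens to 85 mm and grips with 20 to 120 N. Pads are 22 mm wide; open, the fingers measure 114 mm over their backs; the gripper's body (76 mm by 85 mm) begins 54 mm behind the grasp point. The pads swing forward as they close: fully open they stand 13 mm farther back than shut.
Start: joints at [-1.404, 0.291, -0.153, 1.127, 0, 1.431], TCP at [158.056, -500.642, 231.305] pointing down, gripper open.
Joint ranges: [-2.52, 2.52], [-0.91, 1.74], [-1.3, 1.37], [-1.96, 2.02], [-1.52, 1.47], [-3.14, 3.14]. Speed limits (rad/s): [2.22, 2.22, 2.79, 3.14, 3.14, 3.14].

INTERFACE

Orientations are given as [roll, pitch, yaw] about the fixed x, y, z axes, in that order (R = Rz(yaw) Ry(pitch) Rx(roll)).
In Python, from station import manip, imaging, workorder, models gives the robot as it stands.
- The arm moves only by the tool drive_tool, never from a script. Its argument "steps" is a list of rows, each a list of 7 numbers: the shift along the tool's x, y, z normalised to -1 to 1, where 1 is 0.4 m, then the turn, a rotation vector about the tool's x, y, z normalised to -1 to 1, where 1 is 180 degrees, then the closure, from -1 (fully open) to 1 (shut). In form: [[x, y, z, rx, ry, rz, fingers], ...]. A call has 1 to 10 rows; each row is the pose to reach, as a shift and turn from the pose commanded when the call began, along the tool's axes at that moment, turning the shorter way round; what a row does not reach only later rows make up. A row lasts 1/12 s, in which the tool goes at most 41.7 mm and 7.16 degrees, less where a joint would pass 70% of its speed; a pose out of reach is approached as far as the arm can. A call with a number of a shift or a turn outside -1 to 1 is refused whole. A call with a gripper value outside its range is refused whole. The fingers move at their own pace and stop on an object; "force" is the grip in N (left out, the last holds). Time passes only in rows, so rows that repeat a pose let the fingers close. It gives the time, the measured TCP pose, the force and the opening at its end, in the units of the state.
- manip.get_obs(): the state, without advancing time (a new reading comes with each control period).
- imaging.get_image(name): name is "scene" or "top" or "wrist"; returns a dict with "pixels" (420x560x3 uint8, red, green, blue), "K" (3x3 intrinsics, pixels), "world_from_camera" (4x4, takes a point from camera to world coordinates); the wrist camera has in their place "mount" (4x4, takes a point from camera to tool coordinates, whose origin is the TCP and whose axes are the tool frame's). Camera axes: x right, y up, looking along -z (the intrinsics and any distortion apply to the point x, -y, -z); pixel columns grow to the right and rows downward; lengths in mm; the calibration is good to about 2 mm. A picture is of the moment at which its call begins: read the wrist's pose just before it. There is no depth.
- workorder.sign_off(): hands the job in, once; it reports no verdict.
Trained networks look in the newest picture that a camera, given by its name, has taken for a name from the list of things; names that differ only in an ending like _2 or _b are one class to them, and where a whole thing is asked for, a point or a joint stands for the part that bears it (a point fixed in the world has none). Each returns a list of dicts, best first, with "confidence" (0 to 1); they miss things now and then, are a little off and sometimes report something else, mostly with a low value. They report only what shows in the picture. A call takes as long as a camera call.
- models.regions_of(camera, target): "region" (420x560 bool, what is visible of it) and "at" ([column, row] in pixels, amid what is visible of it).
The state is a dict: "t": time; "q": joint angles; "joint_velocities": joint speeds; "joint_efforts": joint torques, N m; "ee_pos": TCP position; "tool_rot": TCP orientation; "ft_force": force on the tool from outside, world axes, zero at the start; "ft_torque": the same for the moment, N m; "width": opening from 0.0 (shut) to 1.0 (fully open).
Only numpy, scipy, OpenCV 4.12 (cv2) and the standard library are available. Lean on these libraries where they do the work, as an engineer would, in place of code of your own. Each camera call takes 0.05 s, during which the arm holds its last target.

## Working session

There is one attempt and no reset: what is moved stays moved. The work goes in short steps, Python scripts to look and compute and a tool call to move; the robot and the scene stay as the last step left them, time stands still between calls to the robot, and variables do not carry over. Pictures are saved under pics/ and viewed, and the job is handed in when it is done.

Besides the shell and the picture viewer there is one more tool, called after "Emit:" by a JSON object that holds its "name" and its "arguments". drive_tool: Moves the arm, as the interface text tells. Scaled input: -1 to 1 covers 0.4 m each way for a shift and 180 degrees each way for a turn. Its arguments: {"type":"object","properties":{"steps":{"type":"array","items":{"type":"array","items":{"type":"number"}}},"force":{"type":"number"}},"required":["steps"]}

```bash
mkdir -p pics; ls
python3 - <<'E'
from station import manip, imaging, workorder, models
import cv2,numpy as np
o=manip.get_obs(); print({k:np.round(v,3) for k,v in o.items()})
for n in ["scene","top"]:
    im=imaging.get_image(n); cv2.imwrite(f"pics/{n}0.png",im["pixels"][:,:,::-1]); print(n,im["K"],im["world_from_camera"],[k for k in im])
    for t in ["cradle","notch_step","work_board","turn_button","button_pivot","button_pin","sanding_block","white_tub","felt_pen","mug","jar_tesserae","glue_bottle","masking_tape"]:
        r=models.regions_of(n,t); print(t,[(round(a["confidence"],2),np.round(a["at"],1).tolist(),int(a["region"].sum())) for a in r[:2]])
E
```

```text
pics
{'t': np.float64(0.0), 'q': array([-1.404,  0.291, -0.154,  1.127, -0.   ,  1.431]), 'joint_velocities': array([0.001, 0.001, 0.001, 0.   , 0.   , 0.001]), 'joint_efforts': array([-3.0000e-03, -5.3714e+01,  3.3137e+01,  1.6000e-02, -0.0000e+00,
        0.0000e+00]), 'ee_pos': array([ 157.986, -500.219,  230.744]), 'tool_rot': array([-3.141e+00,  1.000e-03, -1.265e+00]), 'ft_force': array([-0.069,  0.301,  0.414]), 'ft_torque': array([-0.011, -0.02 , -0.031]), 'width': np.float64(0.998)}
scene [[425.29811032   0.         275.96597496]
 [  0.         425.29811032 207.44386901]
 [  0.           0.           1.        ]] [[-6.08437922e-01  4.05494190e-01 -6.82186013e-01 -5.41944322e+02]
 [-7.93404119e-01 -3.29976146e-01  5.11493546e-01  8.85295249e+02]
 [-1.76974499e-02  8.52461263e-01  5.22490761e-01  8.13780961e+02]
 [ 0.00000000e+00  0.00000000e+00  0.00000000e+00  1.00000000e+00]] ['pixels', 'K', 'world_from_camera']
cradle [(0.97, [287.8, 213.7], 2618)]
notch_step [(0.91, [289.3, 216.2], 2575), (0.28, [278.2, 190.0], 48)]
work_board [(0.74, [264.6, 207.9], 1223)]
turn_button [(
[... 651 characters left out ...]
  1.29136071e+02]
 [ 4.87261693e-03  1.39866996e-01  9.90158311e-01  1.22979827e+03]
 [ 0.00000000e+00  0.00000000e+00  0.00000000e+00  1.00000000e+00]] ['pixels', 'K', 'world_from_camera']
cradle [(0.67, [315.5, 208.0], 5595)]
notch_step [(0.72, [318.5, 206.6], 5677)]
work_board [(0.87, [269.5, 203.2], 3440)]
turn_button []
button_pivot [(0.55, [314.5, 210.0], 5676)]
button_pin []
sanding_block [(0.74, [245.0, 159.3], 861)]
white_tub [(0.81, [278.5, 161.1], 266)]
felt_pen [(0.7, [346.5, 174.1], 156)]
mug [(0.88, [138.0, 172.3], 1193)]
jar_tesserae [(0.75, [180.2, 149.1], 1367)]
glue_bottle [(0.79, [432.6, 222.6], 653)]
masking_tape [(0.68, [436.4, 272.3], 552), (0.57, [182.7, 152.0], 1388)]
```

Run:
```python
import cv2
a=cv2.imread("pics/top0.png")[120:300,110:470]; cv2.imwrite("pics/top0c.png",cv2.resize(a,None,fx=2.2,fy=2.2,interpolation=cv2.INTER_CUBIC))
a=cv2.imread("pics/scene0.png")[140:280,200:400]; cv2.imwrite("pics/scene0c.png",cv2.resize(a,None,fx=4,fy=4,interpolation=cv2.INTER_CUBIC))
```

```text
(no output)
```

View pics/top0.png

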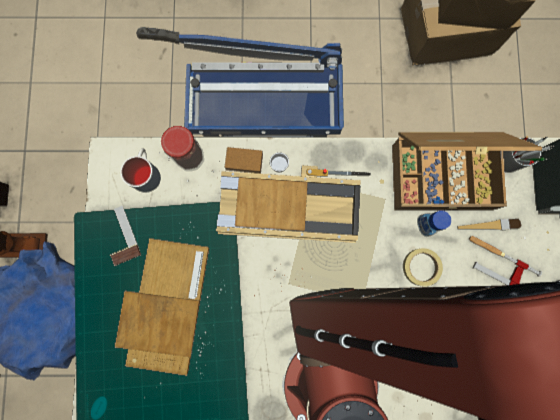

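View pics/top0c.png

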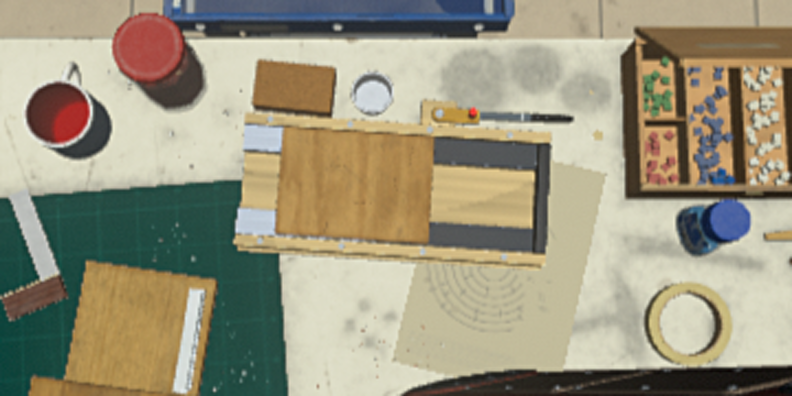

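View pics/scene0c.png

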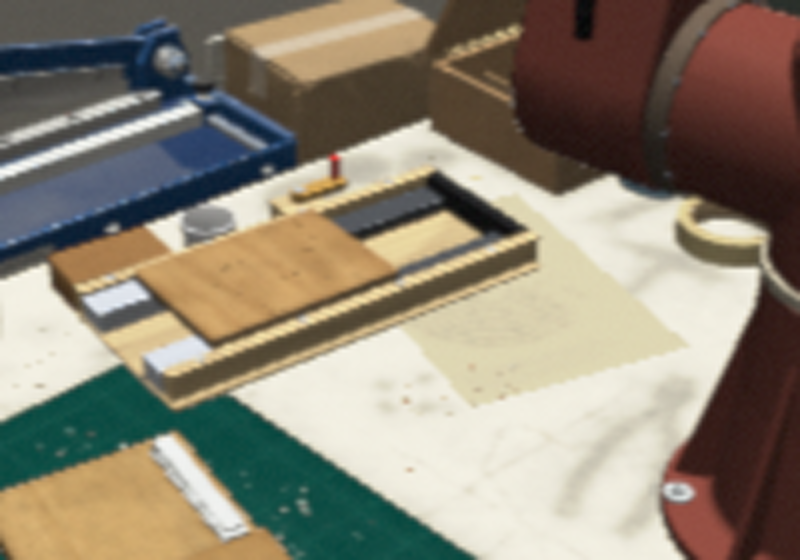

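Both views show the cradle with its sliding direction pointing to image right, which is roughly world -y. The board sits mid-cradle, and the pin is at about (325,171) in the top view, lying along the cradle. Next I'll fit the cradle pose.

```bash
cat > h.py <<'E'
import numpy as np, cv2
from scipy.optimize import least_squares
from scipy.spatial.transform import Rotation as R
def proj(P,K,T):
    P=np.atleast_2d(P); C=(P-T[:3,3])@T[:3,:3]
    c=C*[1,-1,-1]; u=c@K.T; return u[:,:2]/u[:,2:]
def ray(uv,K,T):
    d=np.linalg.inv(K)@[uv[0],uv[1],1]; d=d*[1,-1,-1]; return T[:3,3],T[:3,:3]@d
def atz(uv,z,K,T):
    o,d=ray(uv,K,T); return o+d*(z-o[2])/d[2]
def cr2w(p,P):  # p=(x,y,yaw)
    P=np.atleast_2d(P).astype(float); c,s=np.cos(p[2]),np.sin(p[2])
    return np.c_[p[0]+c*P[:,0]-s*P[:,1], p[1]+s*P[:,0]+c*P[:,1], P[:,2]]
def w2cr(p,P):
    P=np.atleast_2d(P).astype(float); c,s=np.cos(p[2]),np.sin(p[2]); d=P[:,:2]-np.array(p[:2])
    return np.c_[c*d[:,0]+s*d[:,1],-s*d[:,0]+c*d[:,1],P[:,2]]
SEGS=[[(-192,83.5,39),(192,83.5,39)],[(-192,69.5,39),(192,69.5,39)],[(-192,-83.5,39),(192,-83.5,39)],[(-192,-69.5,39),(192,-69.5,39)],
[(177,-69.5,40),(177,69.5,40)],[(192,-69.5,40),(192,69.5,40)],[(-192,37,34),(-20,37,34)],[(-192,-37,34),(-20,-37,34)],[(-192,37,34),(-192,69,34)],[(-192,-37,34),(-192,-69,34)],
[(-20,37,34),(-20,69,34)],[(-20,-37,34),(-20,-69,34)],[(28,115,38.5),(72,115,38.5)],[(28,83,38.5),(28,115,38.5)],[(72,83,38.5),(72,115,38.5)]]
def bseg(x,z=46):
    a,b=x-94.5,x+94.5; c=[(a,-67,z),(b,-67,z),(b,67,z),(a,67,z)]
    return [[c[i],c[(i+1)%4]] for i in range(4)]
def overlay(img,p,K,T,box,f,segs):
    x0,y0,x1,y1=box; a=cv2.resize(img[y0:y1,x0:x1],None,fx=f,fy=f,interpolation=cv2.INTER_CUBIC)
    for s in segs:
        q=(proj(cr2w(p,s),K,T)-[x0,y0]+.5)*f
        cv2.line(a,tuple(int(v*16) for v in q[0]),tuple(int(v*16) for v in q[1]),(0,0,255),1,cv2.LINE_AA,4)
    return a
E
cat > fit0.py <<'E'
from h import *; from station import imaging
im=imaging.get_image("top"); K,T=im["K"],im["world_from_camera"]
g=lambda x,y:(110+x/2.2,120+y/2.2)
pts=[((-192,83.5,39),g(246,114)),((192,83.5,39),g(551,133)),((177,69.5,40),g(539,143)),((177,-69.5,40),g(534,252)),((-192,69,34),g(245,125)),((-192,-69,34),g(236,233))]
A=np.array([a for a,_ in pts]);B=np.array([b for _,b in pts])
r=least_squares(lambda p:(proj(cr2w(p,A),K,T)-B).ravel(),[560,100,-1.6])
print(r.x,r.fun.reshape(-1,2).round(2))
p=r.x
rear=[w2cr(p,atz(g(*q),46,K,T)).round(1) for q in [(280,180),(277,220),(433,135),(430,240)]];print(rear)
print("pin",w2cr(p,atz(g(473,112),74,K,T)))
cv2.imwrite("pics/ov0.png",overlay(im["pixels"][:,:,::-1].copy(),p,K,T,(205,160,375,250),4.5,SEGS+bseg(rear[0][0][0]+94.5)))
np.save("p.npy",p)
E
python3 fit0.py
```

```text
[478.15105921 107.89375882  -1.63618155] [[-0.37 -0.6 ]
 [ 0.31 -0.31]
 [ 0.16 -0.29]
 [ 0.3   0.66]
 [-0.11 -0.07]
 [-0.29  0.53]]
[array([[-141.1,    0.2,   46. ]]), array([[-140.8,  -49.4,   46. ]]), array([[43.9, 68.9, 46. ]]), array([[ 47.6, -61.9,  46. ]])]
pin [[89.52235988 94.69899423 74.        ]]
```

View pics/ov0.png

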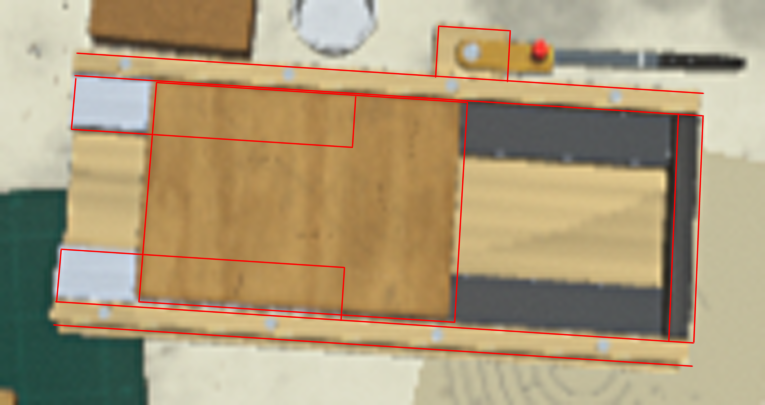

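```bash
cat >> h.py <<'E'
def plan(obs,target,yaw):
    Rt=R.from_euler('xyz',obs["tool_rot"]); d=Rt.inv().apply(np.array(target)-obs["ee_pos"])/400
    # assume nominal pointing down
    Rg=R.from_euler('xyz',[np.pi,0,yaw]); rv=(Rt.inv()*Rg).as_rotvec()/np.pi
    return d.round(4),rv.round(4)
E
python3 - <<'E'
from h import *; from station import manip,imaging
o=manip.get_obs(); p=np.load("p.npy")
im=imaging.get_image("wrist"); print(im["mount"],im["K"])
print(plan(o,[318,-196,290],p[2]),plan(o,[478,108,300],p[2]))
print(cr2w(p,[(-170,0,0),(0,0,0),(-46,0,0)]))
E
```

```text
[[ 9.99999119e-01  8.70694135e-04  1.00180672e-03  3.36343595e-01]
 [ 1.10058411e-03 -9.65830596e-01 -2.59171850e-01 -6.55360143e+01]
 [ 7.41916174e-04  2.59172725e-01 -9.65830704e-01 -1.42556256e+02]
 [ 0.00000000e+00  0.00000000e+00  0.00000000e+00  1.00000000e+00]] [[295.15300323   0.         275.70837808]
 [  0.         295.15300323 211.08452946]
 [  0.           0.           1.        ]]
(array([-0.6059, -0.6106, -0.1467]), array([-0.    , -0.    ,  0.1182])) (array([-1.2103, -1.2208, -0.1717]), array([-0.    , -0.    ,  0.1182]))
[[489.25862925 277.5304939    0.        ]
 [478.15105921 107.89375882   0.        ]
 [481.15663698 153.7954636    0.        ]]
```

Emit:
{"name": "drive_tool", "arguments": {"steps": [[-0.6,-0.61,-0.1,0,0,0.118,1],[-0.6,-0.61,-0.1,0,0,0.118,1],[-0.6,-0.61,-0.1,0,0,0.118,1],[-0.6,-0.61,-0.1,0,0,0.118,1],[-0.6,-0.61,-0.1,0,0,0.118,1],[-0.6,-0.61,-0.1,0,0,0.118,1],[-0.6,-0.61,-0.1,0,0,0.118,1],[-0.6,-0.61,-0.1,0,0,0.118,1],[-0.6,-0.61,-0.1,0,0,0.118,1],[-0.6,-0.61,-0.1,0,0,0.118,1]], "force": 40}}

```text
t: 2.33
ee_pos: [319.6, -195.9, 271.9]
tool_rot: [-3.14, -0.0, -1.631]
ft_force: [0.2, -0.3, -0.1]
width: 0.003
```

Run:
```python
from h import *; from station import manip,imaging
o=manip.get_obs(); p=np.load("p.npy")
print(o["t"],o["ee_pos"],o["tool_rot"],o["width"],plan(o,[478,108,210],p[2]))
```

```text
2.3333 [ 319.61247212 -195.90974531  271.93797193] [-3.14036437e+00 -2.24563935e-04 -1.63127751e+00] 0.002593998399638313 (array([-0.7824, -0.3491,  0.1551]), array([-0.0004, -0.0001,  0.0016]))
```

Emit:
{"name": "drive_tool", "arguments": {"steps": [[-0.78,-0.35,0.155,0,0,0.0016,1],[-0.78,-0.35,0.155,0,0,0.0016,1],[-0.78,-0.35,0.155,0,0,0.0016,1],[-0.78,-0.35,0.155,0,0,0.0016,1],[-0.78,-0.35,0.155,0,0,0.0016,1],[-0.78,-0.35,0.155,0,0,0.0016,1],[-0.78,-0.35,0.155,0,0,0.0016,1],[-0.78,-0.35,0.155,0,0,0.0016,1],[-0.78,-0.35,0.155,0,0,0.0016,1],[-0.78,-0.35,0.155,0,0,0.0016,1]]}}

```text
t: 3.17
ee_pos: [478.5, 70.3, 208.3]
tool_rot: [3.14, 0.029, -1.595]
ft_force: [-0.5, -0.8, -0.6]
width: -0.0
```

```bash
cat > wr.py <<'E'
from h import *; from station import manip,imaging,models
import sys,pickle
n=sys.argv[1]
o=manip.get_obs(); im=imaging.get_image("wrist")
T=np.eye(4);T[:3,:3]=R.from_euler('xyz',o["tool_rot"]).as_matrix();T[:3,3]=o["ee_pos"];T=T@im["mount"]
p=np.load("p.npy"); a=im["pixels"][:,:,::-1].copy(); cv2.imwrite(f"pics/{n}.png",a)
pickle.dump((a,im["K"],T,o),open(n+".pkl","wb"))
bx=float(sys.argv[2]) if len(sys.argv)>2 else -46
cv2.imwrite(f"pics/{n}_ov.png",overlay(a,p,im["K"],T,(0,0,560,420),1.42,SEGS+bseg(bx)))
print(o["t"],o["ee_pos"].round(1),o["tool_rot"].round(3),o["ft_force"].round(1))
E
python3 wr.py w1
```

```text
3.1667 [478.5  70.3 208.3] [ 3.14   0.029 -1.595] [-0.5 -0.8 -0.6]
```

View pics/w1_ov.png

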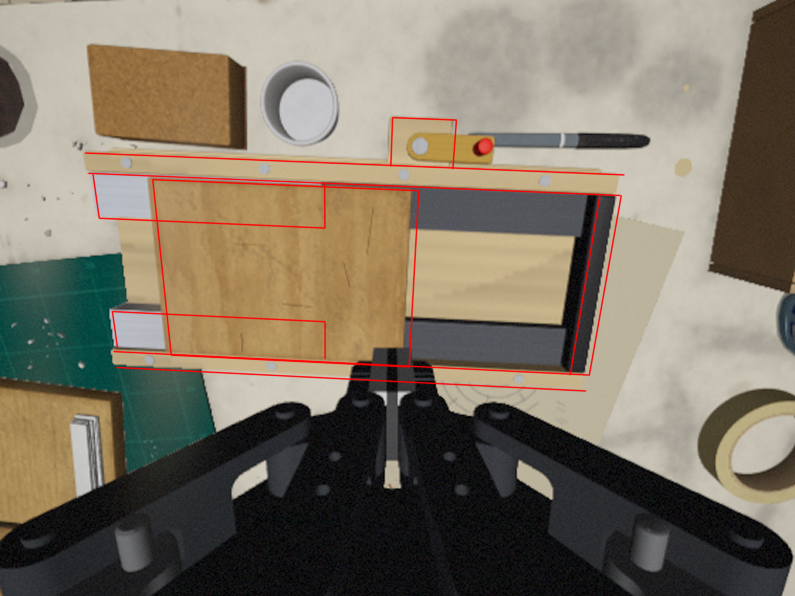

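Emit:
{"name": "drive_tool", "arguments": {"steps": [[0,0,0,0,0,0,1],[0,0,0,0,0,0,1],[0,0,0,0,0,0,1]]}}

```text
t: 3.47
ee_pos: [477.2, 69.1, 209.8]
tool_rot: [3.141, 0.029, -1.597]
ft_force: [-0.5, -0.6, 1.1]
width: 0.004
```

```bash
python3 wr.py w2
python3 - <<'E'
import cv2
a=cv2.imread("pics/w2.png")[90:270]
f=5.2
for i,x in enumerate([55,205,300]): cv2.imwrite(f"pics/w2c{i}.png",cv2.resize(a[:170 if i<2 else 180,x:x+150],None,fx=f if i<9 else 5,fy=3.5 if 0 else f*0+3.5,interpolation=cv2.INTER_CUBIC) if 0 else cv2.resize(a,None,fx=1,fy=1))
cv2.imwrite("pics/w2L.png",cv2.resize(a[:,55:255],None,fx=3.3,fy=3.3,interpolation=cv2.INTER_CUBIC))
cv2.imwrite("pics/w2R.png",cv2.resize(a[:,250:450],None,fx=3.3,fy=3.3,interpolation=cv2.INTER_CUBIC))
E
```

```text
3.4667 [477.2  69.1 209.8] [ 3.141  0.029 -1.597] [-0.5 -0.6  1.1]
```

View pics/w2L.png

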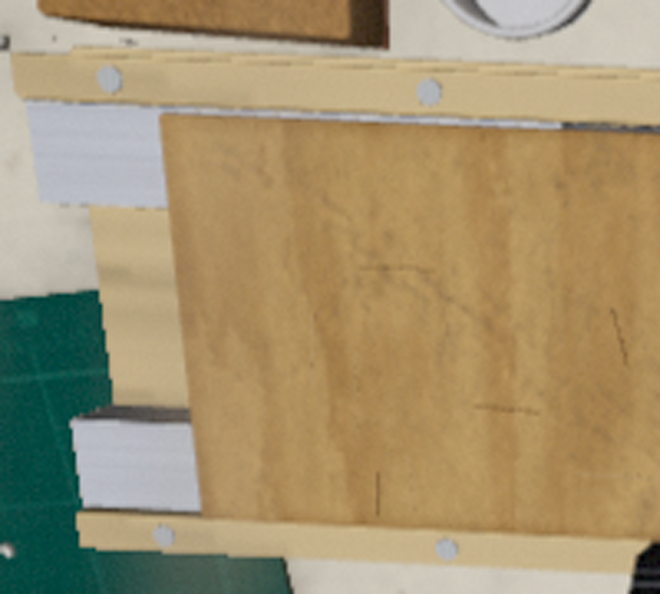

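View pics/w2R.png

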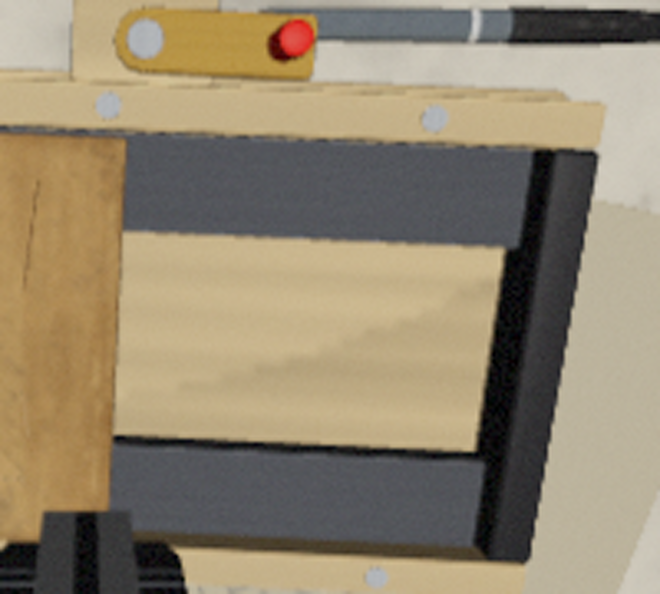

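```bash
cat > fit2.py <<'E'
from h import *; import pickle
a,K,T,o=pickle.load(open("w2.pkl","rb"))
L=lambda u,v:(55+u/3.3-.35,90+v/3.3-.35); Rr=lambda u,v:(250+u/3.3-.35,90+v/3.3-.35)
pts=[((-192,83.5,39),L(13,55)),((-192,37,34),L(40,203)),((-192,69,34),L(27,103)),((-192,-37,34),L(73,420)),((-192,-69,34),L(83,508)),((-192,-83.5,39),L(81,548)),((-20,69,34),L(561,127)),
((192,83.5,39),Rr(605,104)),((192,-69.5,40),Rr(528,562)),((192,69.5,40),Rr(597,153)),((177,69.5,40),Rr(555,152)),((177,37,26),Rr(520,248)),((177,-37,26),Rr(485,458)),((50,95,52),Rr(146,39))]
A=np.array([a for a,_ in pts]);B=np.array([b for _,b in pts])
def f(q):
    P=cr2w(q[:3],A)+[0,0,q[3] if len(q)>3 else 0]; return (proj(P,K,T)-B).ravel()
for n in (3,4):
    r=least_squares(f,[478,108,-1.63,0][:n],loss='soft_l1'); print(r.x.round(4)); print(r.fun.shape, f(r.x).reshape(-1,2).round(1).tolist())
    p=r.x[:3]; dz=r.x[3] if n==4 else 0
    for nm,uv,z in [("rl",L(160,114),46),("rr",L(201,514),46),("fl",Rr(126,140),46),("pin",Rr(297,38),74),("pivot",Rr(146,39),52)]:
        print(nm,w2cr(p,atz(uv,z+dz,K,T)).round(1))
    if n==4:
        print("world notch",cr2w(p,(-20,0,34)))
p3=least_squares(f,[478,108,-1.63],loss='soft_l1').x; np.save("p.npy",p3)
E
python3 fit2.py
```

```text
[478.6606 110.0301  -1.6379]
(28,) [[-2.0, -0.5], [-0.1, 0.5], [-0.6, -0.1], [-0.8, 0.4], [-0.1, -0.2], [-0.7, 0.8], [0.1, -0.7], [1.6, -0.3], [1.1, 2.0], [2.0, -0.7], [-0.2, -1.0], [-0.1, 0.7], [0.5, 1.7], [-0.1, 0.4]]
rl [[-141.4   67.2   46. ]]
rr [[-142.2  -64.2   46. ]]
fl [[45.8 66.9 46. ]]
pin [[89.8 95.1 74. ]]
pivot [[50.1 95.4 52. ]]
[478.6723 110.3114  -1.6378  -1.6863]
(28,) [[-1.1, -0.3], [0.7, 0.4], [0.3, -0.0], [-0.0, -0.0], [0.6, -0.7], [0.1, 0.3], [0.2, -0.7], [0.5, -0.2], [0.3, 1.3], [1.0, -0.7], [-1.2, -1.0], [-1.0, 0.5], [-0.3, 1.2], [-0.5, 0.6]]
rl [[-142.1   67.3   44.3]]
rr [[-142.9  -64.9   44.3]]
fl [[46.1 66.9 44.3]]
pin [[90.4 95.2 72.3]]
pivot [[50.4 95.6 50.3]]
world notch [[480.01105403 130.26655311  34.        ]]
```

Run:
```python
from h import *; from station import manip
o=manip.get_obs(); p=[478.7,110.2,-1.638]; np.save("p.npy",p)
w=cr2w(p,[(-174,0,100)])[0]; print(w,plan(o,w,p[2]))
```

```text
[490.38463921 283.80722683 100.        ] (array([-0.5288, -0.0185,  0.2899]), array([0.0002, 0.0092, 0.013 ]))
```

Emit:
{"name": "drive_tool", "arguments": {"steps": [[-0.529,-0.0185,0.2,0.0002,0.0092,0.013,1],[-0.529,-0.0185,0.2,0.0002,0.0092,0.013,1],[-0.529,-0.0185,0.2,0.0002,0.0092,0.013,1],[-0.529,-0.0185,0.2,0.0002,0.0092,0.013,1],[-0.529,-0.0185,0.2,0.0002,0.0092,0.013,1],[-0.529,-0.0185,0.2,0.0002,0.0092,0.013,1],[-0.529,-0.0185,0.29,0.0002,0.0092,0.013,1],[-0.529,-0.0185,0.29,0.0002,0.0092,0.013,1],[-0.529,-0.0185,0.29,0.0002,0.0092,0.013,1],[-0.529,-0.0185,0.29,0.0002,0.0092,0.013,1]]}}

```text
t: 4.35
ee_pos: [486.5, 79.5, 122.0]
tool_rot: [3.14, 0.036, -1.58]
ft_force: [-0.5, -0.2, 0.1]
width: 0.001
```

```bash
python3 wr.py w3 -47.5
python3 - <<'E'
from h import *; from station import manip
o=manip.get_obs(); p=np.load("p.npy")
w=cr2w(p,[(-174,0,21)])[0]; print(w2cr(p,o["ee_pos"]),plan(o,w,p[2]))
E
```

```text
4.35 [486.5  79.5 122. ] [ 3.14   0.036 -1.58 ] [-0.5 -0.2  0.1]
[[ 30.08573648   9.36772319 121.16323802]] (array([-0.5015, -0.0071,  0.2684]), array([0.0014, 0.0113, 0.0185]))
```

View pics/w3_ov.png

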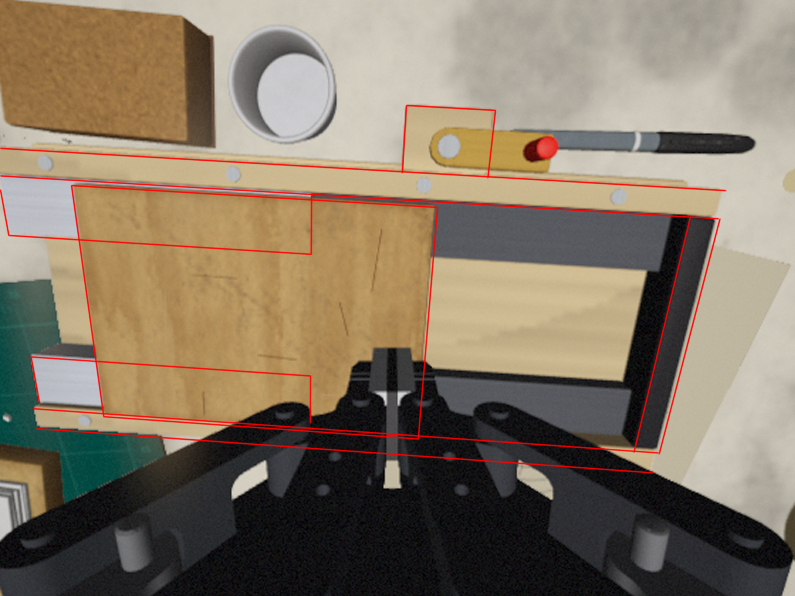

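Run:
```python
from station import manip
o=manip.get_obs(); print(o["q"].round(3),o["joint_velocities"].round(2))
```

```text
[-0.01   0.324 -0.419  0.831  0.036  3.141] [-0.   -0.01  0.01  0.04 -0.    0.  ]
```

Joint 6 has hit its limit, which is why the move stalled. I'll turn the tool 90° so its y axis points along the push direction.

Run:
```python
from h import *; from station import manip
o=manip.get_obs(); p=np.load("p.npy")
w=cr2w(p,[(-178,0,110)])[0]; print(w,plan(o,w,p[2]+np.pi/2))
```

```text
[490.65325161 287.79819756 110.        ] (array([-0.5194, -0.007 ,  0.0464]), array([-0.0077,  0.0099, -0.4814]))
```

Emit:
{"name": "drive_tool", "arguments": {"steps": [[-0.519,-0.007,0.02,-0.0077,0.0099,-0.48,1],[-0.519,-0.007,0.02,-0.0077,0.0099,-0.48,1],[-0.519,-0.007,0.02,-0.0077,0.0099,-0.48,1],[-0.519,-0.007,0.02,-0.0077,0.0099,-0.48,1],[-0.519,-0.007,0.02,-0.0077,0.0099,-0.48,1],[-0.519,-0.007,0.02,-0.0077,0.0099,-0.48,1],[-0.519,-0.007,0.02,-0.0077,0.0099,-0.48,1],[-0.519,-0.007,0.04,-0.0077,0.0099,-0.48,1],[-0.519,-0.007,0.04,-0.0077,0.0099,-0.48,1],[-0.519,-0.007,0.04,-0.0077,0.0099,-0.48,1]]}}

```text
t: 5.23
ee_pos: [491.1, 287.7, 113.8]
tool_rot: [-3.138, 0.004, -0.324]
ft_force: [0.1, 0.0, -0.6]
width: 0.001
```

Run:
```python
from h import *; from station import manip
o=manip.get_obs(); p=np.load("p.npy")
w=cr2w(p,[(-174,0,100)])[0]; print(o["t"],o["q"].round(2),w2cr(p,o["ee_pos"]),plan(o,w,p[2]+np.pi/2))
```

```text
5.2333 [ 0.4   0.46 -0.22  0.89  0.01  2.29] [[-177.93170213    0.43697089  113.8033104 ]] (array([0.0016, 0.0099, 0.0345]), array([-0.0013,  0.0013, -0.0816]))
```

Emit:
{"name": "drive_tool", "arguments": {"steps": [[0.0016,0.01,0.0,-0.0013,0.0013,-0.0816,1],[0.0016,0.01,0.0,-0.0013,0.0013,-0.0816,1],[0.0016,0.01,0.0,-0.0013,0.0013,-0.0816,1],[0.0016,0.01,0.0345,-0.0013,0.0013,-0.0816,1],[0.0016,0.01,0.0345,-0.0013,0.0013,-0.0816,1]]}}

```text
t: 5.65
ee_pos: [489.8, 283.3, 98.9]
tool_rot: [3.141, 0.001, -0.078]
ft_force: [0.3, -0.7, -0.5]
width: 0.003
```

```bash
python3 wr.py w4 -47.5
python3 - <<'E'
from h import *; from station import manip
o=manip.get_obs(); p=np.load("p.npy")
w=cr2w(p,[(-170,0,21)])[0]; print(w2cr(p,o["ee_pos"]),plan(o,w,p[2]+np.pi/2))
E
```

```text
5.65 [489.8 283.3  98.9] [ 3.141e+00  1.000e-03 -7.800e-02] [ 0.3 -0.7 -0.5]
[[-173.48675604   -0.51432531   99.56327264]] (array([0.0016, 0.0086, 0.1964]), array([ 0.0002,  0.0004, -0.0031]))
```

View pics/w4_ov.png

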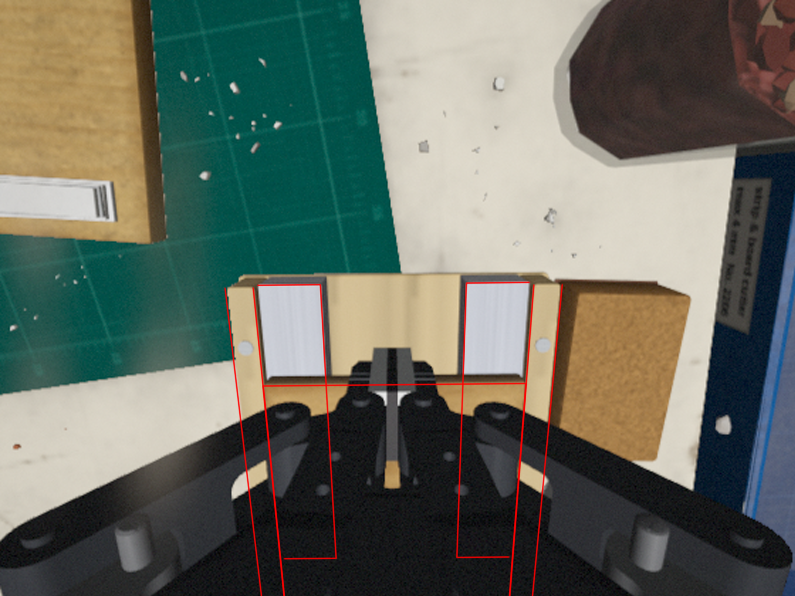

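The fingertips are centred between the rails at (392,360), and the board's rear edge is at row 380, matching the overlay. Descending now.

Emit:
{"name": "drive_tool", "arguments": {"steps": [[0.0016,0.0,0.1,0,0,-0.003,1],[0.0016,0.0,0.196,0,0,-0.003,1],[0.0016,0.0,0.196,0,0,-0.003,1],[0.0016,0.0,0.196,0,0,-0.003,1]]}}

```text
t: 6.03
ee_pos: [489.8, 283.0, 21.3]
tool_rot: [3.14, 0.003, -0.066]
ft_force: [-0.1, 0.1, 0.3]
width: 0.001
```

```bash
cat > st.py <<'E'
from h import *; from station import manip; import sys
o=manip.get_obs(); p=np.load("p.npy"); c,s=np.cos(p[2]),np.sin(p[2]); f=o["ft_force"]
print(round(float(o["t"]),2),"cradle",w2cr(p,o["ee_pos"])[0].round(1),"Fcr",[round(float(v),1) for v in (c*f[0]+s*f[1],-s*f[0]+c*f[1],f[2])],o["tool_rot"].round(3))
if len(sys.argv)>3:
    w=cr2w(p,[tuple(float(v) for v in sys.argv[1:4])])[0]; print(plan(o,w,p[2]+np.radians(float(sys.argv[4]) if len(sys.argv)>4 else 90)))
E
python3 st.py -100 0 21
```

```text
6.03 cradle [-173.1   -0.5   21.3] Fcr [-0.1, -0.1, 0.3] [ 3.14e+00  3.00e-03 -6.60e-02]
(array([0.0011, 0.1828, 0.001 ]), array([0.0005, 0.001 , 0.0004]))
```

Emit:
{"name": "drive_tool", "arguments": {"steps": [[0.001,0.02,0,0,0,0,1],[0.001,0.035,0,0,0,0,1],[0.001,0.043,0,0,0,0,1],[0.001,0.05,0,0,0,0,1],[0.001,0.057,0,0,0,0,1],[0.001,0.064,0,0,0,0,1],[0.001,0.071,0,0,0,0,1]]}}

```text
t: 6.62
ee_pos: [490.2, 255.2, 22.3]
tool_rot: [-3.141, -0.001, -0.064]
ft_force: [1.1, 1.4, 0.9]
width: 0.004
```

```bash
python3 st.py -100 0 21; python3 wr.py w5
```

```text
6.62 cradle [-145.5    1.7   22.3] Fcr [-1.5, 1.0, 0.9] [-3.141e+00 -1.000e-03 -6.400e-02]
(array([-0.0047,  0.1137,  0.0032]), array([-0.0003, -0.0004,  0.0009]))
6.6167 [490.2 255.2  22.3] [-3.141e+00 -1.000e-03 -6.400e-02] [1.1 1.4 0.9]
```

View pics/w5.png

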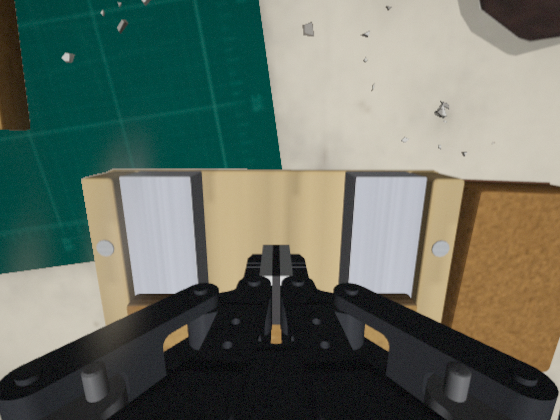

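Emit:
{"name": "drive_tool", "arguments": {"steps": [[0,0.0125,0,0,0,0,1],[-0.001,0.025,0,0,0,0,1],[-0.002,0.0375,0,0,0,0,1],[-0.002,0.05,0,0,0,0,1],[-0.002,0.0625,0,0,0,0,1],[-0.002,0.075,0,0,0,0,1],[-0.002,0.0875,0,0,0,0,1],[-0.002,0.1,0,0,0,0,1],[-0.002,0.1125,0,0,0,0,1],[-0.002,0.125,0,0,0,0,1]]}}

```text
t: 7.5
ee_pos: [485.8, 204.9, 21.9]
tool_rot: [-3.141, -0.001, -0.064]
ft_force: [-0.2, 1.9, 1.1]
width: -0.002
```

```bash
python3 st.py -45 0 21
```

```text
7.5 cradle [-95.    0.8  21.9] Fcr [-1.8, -0.3, 1.1] [-3.141e+00 -1.000e-03 -6.400e-02]
(array([-0.0022,  0.1249,  0.0022]), array([-0.0001, -0.0002,  0.0009]))
```

Emit:
{"name": "drive_tool", "arguments": {"steps": [[0,0.0125,0,0,0,0,1],[-0.001,0.025,0.001,0,0,0,1],[-0.002,0.0375,0.002,0,0,0,1],[-0.002,0.05,0.002,0,0,0,1],[-0.002,0.0625,0.002,0,0,0,1],[-0.002,0.075,0.002,0,0,0,1],[-0.002,0.0875,0.002,0,0,0,1],[-0.002,0.1,0.002,0,0,0,1],[-0.002,0.1125,0.002,0,0,0,1],[-0.002,0.125,0.002,0,0,0,1]]}}

```text
t: 8.33
ee_pos: [481.8, 155.0, 21.1]
tool_rot: [-3.141, -0.001, -0.064]
ft_force: [-0.1, 0.9, -1.1]
width: -0.001
```

```bash
python3 st.py -28 0 21
python3 - <<'E'
import cv2; from station import imaging
cv2.imwrite("pics/s6.png",cv2.resize(imaging.get_image("scene")["pixels"][130:290,190:400,::-1],None,fx=3.7,fy=3.7,interpolation=cv2.INTER_CUBIC))
E
python3 wr.py w6
```

```text
8.33 cradle [-44.9   0.1  21.1] Fcr [-0.8, -0.1, -1.1] [-3.141e+00 -1.000e-03 -6.400e-02]
(array([-0.0003,  0.0423,  0.0001]), array([-0.0001, -0.0002,  0.0009]))
8.3833 [481.7 154.3  21. ] [ 3.141 -0.    -0.065] [ 0.8 -0.4 -0.1]
```

View pics/s6.png

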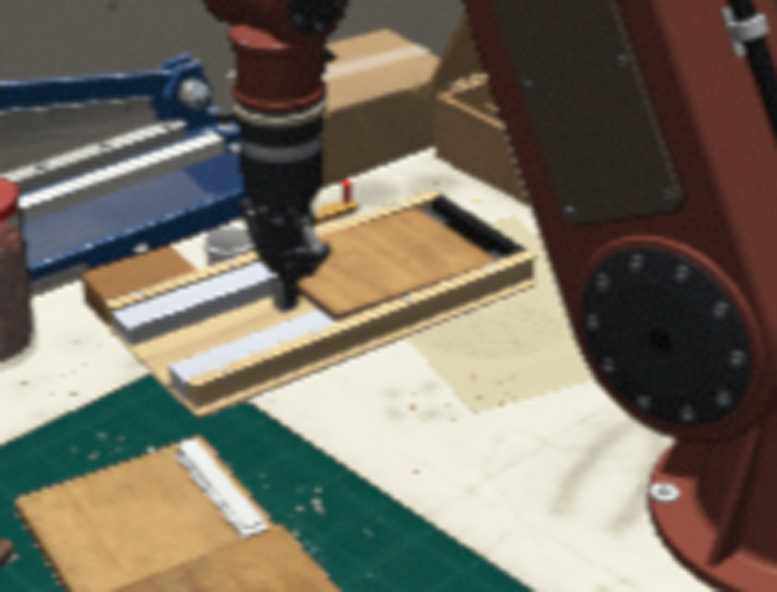

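View pics/w6.png

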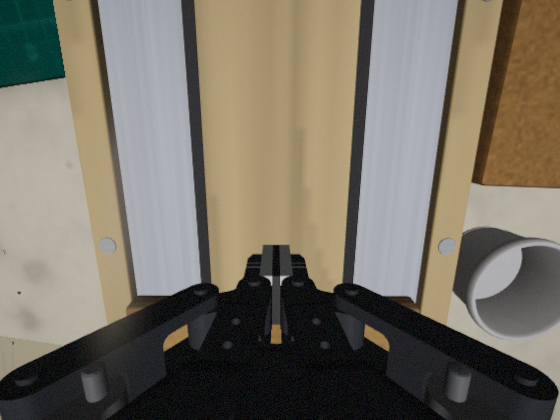

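Emit:
{"name": "drive_tool", "arguments": {"steps": [[0,0.008,0,0,0,0,1],[0,0.016,0,0,0,0,1],[0,0.023,0,0,0,0,1],[0,0.03,0,0,0,0,1],[0,0.036,0,0,0,0,1],[0,0.036,0,0,0,0,1]]}}

```text
t: 8.93
ee_pos: [480.9, 140.7, 21.1]
tool_rot: [3.142, -0.0, -0.065]
ft_force: [-0.3, -0.4, -0.7]
width: -0.0
```

```bash
python3 st.py -28 0 21
python3 - <<'E'
import cv2; from station import imaging
cv2.imwrite("pics/s7.png",cv2.resize(imaging.get_image("scene")["pixels"][170:240,240:350,::-1],None,fx=7,fy=7,interpolation=cv2.INTER_CUBIC))
E
python3 wr.py w7
```

```text
8.93 cradle [-30.5   0.1  21.1] Fcr [0.4, -0.3, -0.7] [ 3.142 -0.    -0.065]
(array([-0.0003,  0.0064,  0.0001]), array([ 0.    , -0.0001,  0.0008]))
8.9833 [480.9 140.8  21.1] [-3.142e+00 -1.000e-03 -6.500e-02] [0.6 0.6 0.6]
```

View pics/s7.png

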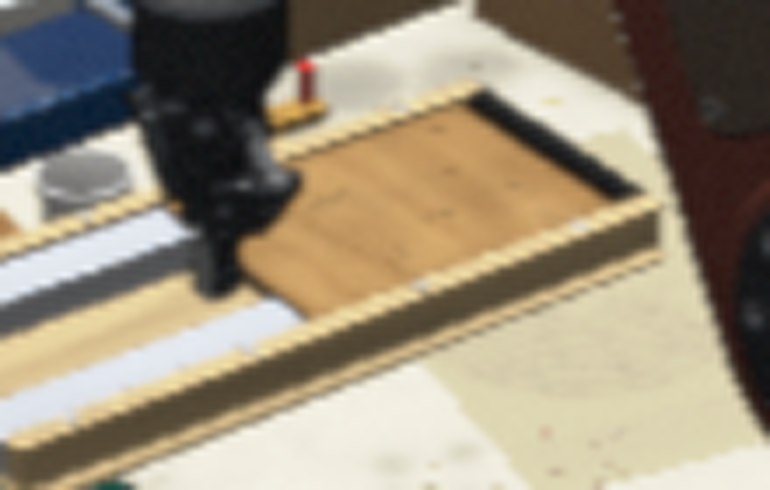

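View pics/w7.png

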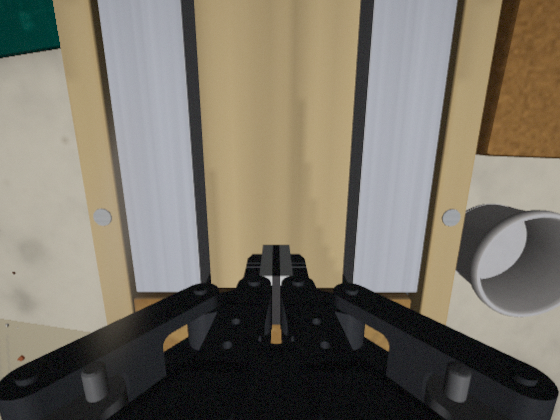

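Emit:
{"name": "drive_tool", "arguments": {"steps": [[0,0.004,0,0,0,0,1],[0,0.007,0,0,0,0,1],[0,0.007,0,0,0,0,1]]}}

```text
t: 9.28
ee_pos: [480.8, 138.3, 21.1]
tool_rot: [-3.141, -0.001, -0.064]
ft_force: [0.6, 0.3, 1.3]
width: -0.0
```

```bash
python3 st.py -50 0 130
```

```text
9.28 cradle [-28.2   0.2  21.1] Fcr [-0.4, 0.6, 1.3] [-3.141e+00 -1.000e-03 -6.400e-02]
(array([-1.000e-04, -5.460e-02, -2.722e-01]), array([-0.0001, -0.0002,  0.0009]))
```

Emit:
{"name": "drive_tool", "arguments": {"steps": [[0,-0.055,0,0,0,0,1],[0,-0.055,0,0,0,0,1],[0,-0.055,-0.1,0,0,0,1],[0,-0.055,-0.2,0,0,0,1],[0,-0.055,-0.3,0,0,0,1],[0,-0.055,-0.3,0,0,0,1]]}}

```text
t: 9.78
ee_pos: [485.9, 160.9, 147.9]
tool_rot: [-3.139, -0.01, -0.064]
ft_force: [1.7, -0.4, 0.4]
width: -0.002
```

```bash
python3 st.py 113.6 110.6 110 45;  python3 - <<'E'
import cv2; from station import imaging; from h import *
im=imaging.get_image("scene");a=im["pixels"][:,:,::-1].copy();p=np.load("p.npy")
cv2.imwrite("pics/s8.png",overlay(a,p,im["K"],im["world_from_camera"],(240,170,350,240),7,SEGS[:6]+bseg(77,38)))
E
```

```text
9.78 cradle [-51.1   3.8 147.9] Fcr [0.3, 1.7, 0.4] [-3.139 -0.01  -0.064]
(array([0.2646, 0.4128, 0.0965]), array([-0.002 , -0.0028,  0.251 ]))
```

View pics/s8.png

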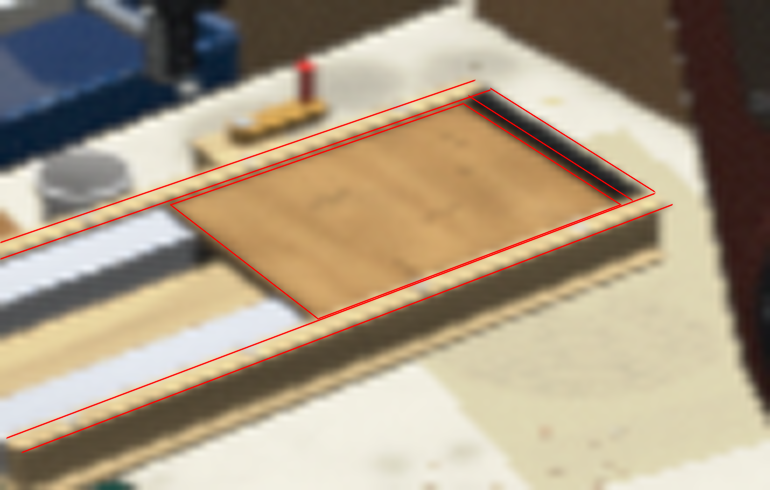

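The board is flat, sits below the guide tops, and the overlay matches its seated outline at z 38 with its corner at (172,205). Moving to the pin.

Emit:
{"name": "drive_tool", "arguments": {"steps": [[0.265,0.413,0.0,-0.002,-0.0028,0.251,1],[0.265,0.413,0.0,-0.002,-0.0028,0.251,1],[0.265,0.413,0.0,-0.002,-0.0028,0.251,1],[0.265,0.413,0.0,-0.002,-0.0028,0.251,1],[0.265,0.413,0.0,-0.002,-0.0028,0.251,1],[0.265,0.413,0.0,-0.002,-0.0028,0.251,1],[0.265,0.413,0.0,-0.002,-0.0028,0.251,1],[0.265,0.413,0.09,-0.002,-0.0028,0.251,1],[0.265,0.413,0.09,-0.002,-0.0028,0.251,1],[0.265,0.413,0.09,-0.002,-0.0028,0.251,1]]}}

```text
t: 10.67
ee_pos: [574.9, -11.2, 103.2]
tool_rot: [3.13, 0.009, -0.853]
ft_force: [0.2, -0.5, 0.8]
width: -0.002
```

```bash
python3 st.py 113.6 110.6 57 45; python3 wr.py w9 77
```

```text
10.67 cradle [114.7 104.2 103.2] Fcr [0.5, 0.2, 0.8] [ 3.13   0.009 -0.853]
(array([ 0.0105, -0.0146,  0.1152]), array([0.0038, 0.003 , 0.    ]))
10.6667 [574.9 -11.2 103.2] [ 3.13   0.009 -0.853] [ 0.2 -0.5  0.8]
```

View pics/w9_ov.png

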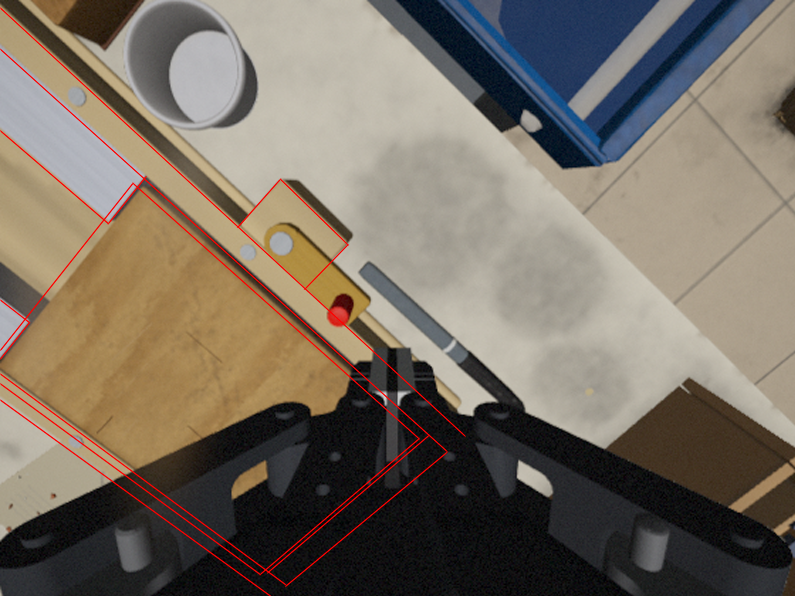

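Run:
```python
from h import *; import pickle
p=np.load("p.npy")
def red(n):
    a,K,T,o=pickle.load(open(n+".pkl","rb")); h=cv2.cvtColor(a,cv2.COLOR_BGR2HSV)
    m=(((h[...,0]<6)|(h[...,0]>174))&(h[...,1]>170)&(h[...,2]>200)).astype(np.uint8)
    k,l,s,c=cv2.connectedComponentsWithStats(m); 
    i=[j for j in range(1,k) if s[j,4]>15]; print(n,[(c[j].round(1).tolist(),int(s[j,4])) for j in i])
    j=max(i,key=lambda j:s[j,4]); return c[j],K,T,o
A=[]
for n in ("w2","w9"):
    c,K,T,o=red(n); A.append(ray(c,K,T)); print("pin@74",w2cr(p,atz(c,74,K,T)).round(1), "tcp",w2cr(p,o["ee_pos"]).round(1))
M=np.zeros((3,3));b=np.zeros(3)
for oo,d in A:
    d=d/np.linalg.norm(d);q=np.eye(3)-np.outer(d,d);M+=q;b+=q@oo
x=np.linalg.solve(M,b); print("triang",w2cr(p,x))
a,K,T,o=pickle.load(open("w9.pkl","rb"))
print("pivot from w9",w2cr(p,atz((280/1.42,243/1.42),52,K,T)).round(1))
```

```text
w2 [([339.7, 100.8], 73)]
pin@74 [[90.  95.3 74. ]] tcp [[ 41.1   1.3 209.8]]
w9 [([237.4, 223.0], 136)]
pin@74 [[90.  95.7 74. ]] tcp [[114.7 104.2 103.2]]
triang [[90.11201541 95.41852198 73.12715838]]
pivot from w9 [[49.8 95.9 52. ]]
```

Emit:
{"name": "drive_tool", "arguments": {"steps": [[0.011,-0.0146,0.0,0.0038,0.003,0,1],[0.011,-0.0146,0.05,0.0038,0.003,0,1],[0.011,-0.0146,0.115,0.0038,0.003,0,1],[0.011,-0.0146,0.115,0.0038,0.003,0,1],[0.011,-0.0146,0.115,0.0038,0.003,0,1]]}}

```text
t: 11.13
ee_pos: [583.8, -10.7, 59.3]
tool_rot: [-3.139, -0.003, -0.853]
ft_force: [0.2, 0.3, 0.6]
width: -0.0
```

```bash
python3 st.py 85.3 82.3 57 45; python3 wr.py w10 77
```

```text
11.13 cradle [113.6 113.   59.3] Fcr [-0.3, 0.1, 0.6] [-3.139e+00 -3.000e-03 -8.530e-01]
(array([-0.1042,  0.0043,  0.0054]), array([-0.001, -0.001,  0.   ]))
11.1333 [583.8 -10.7  59.3] [-3.139e+00 -3.000e-03 -8.530e-01] [0.2 0.3 0.6]
```

View pics/w10.png

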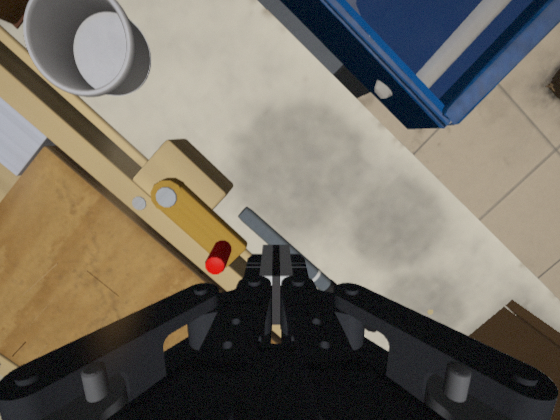

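Emit:
{"name": "drive_tool", "arguments": {"steps": [[-0.015,0.004,0.004,-0.001,-0.001,0,1],[-0.03,0.004,0.004,-0.001,-0.001,0,1],[-0.042,0.004,0.004,-0.001,-0.001,0,1],[-0.054,0.004,0.004,-0.001,-0.001,0,1],[-0.066,0.004,0.004,-0.001,-0.001,0,1],[-0.078,0.004,0.004,-0.001,-0.001,0,1],[-0.09,0.004,0.004,-0.001,-0.001,0,1],[-0.102,0.004,0.004,-0.001,-0.001,0,1]]}}

```text
t: 11.85
ee_pos: [555.7, 19.2, 57.3]
tool_rot: [-3.141, -0.001, -0.853]
ft_force: [0.9, -1.5, 1.1]
width: 0.005
```

```bash
python3 st.py 62.7 60 57 45; python3 wr.py w11 77
```

```text
11.85 cradle [85.6 82.9 57.3] Fcr [1.5, 1.0, 1.1] [-3.141e+00 -1.000e-03 -8.530e-01]
(array([-0.0809,  0.    ,  0.0006]), array([-0.0002, -0.0002, -0.0001]))
11.85 [555.7  19.2  57.3] [-3.141e+00 -1.000e-03 -8.530e-01] [ 0.9 -1.5  1.1]
```

View pics/w11.png

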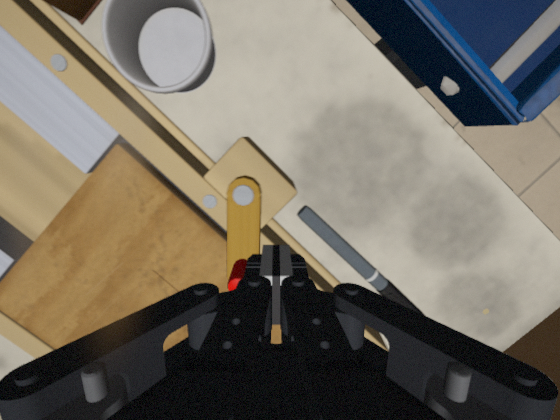

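Emit:
{"name": "drive_tool", "arguments": {"steps": [[-0.01,0,0,0,0,0,1],[-0.02,0,0,0,0,0,1],[-0.03,0,0,0,0,0,1],[-0.039,0,0,0,0,0,1],[-0.047,0,0,0,0,0,1],[-0.053,0,0,0,0,0,1],[-0.058,0,0,0,0,0,1]]}}

```text
t: 12.48
ee_pos: [540.6, 36.5, 57.1]
tool_rot: [-3.141, -0.001, -0.853]
ft_force: [1.5, -1.0, -0.5]
width: 0.003
```

```bash
python3 st.py 62.7 60 57 45; python3 wr.py w12 77
```

```text
12.48 cradle [69.4 66.7 57.1] Fcr [0.9, 1.6, -0.5] [-3.141e+00 -1.000e-03 -8.530e-01]
(array([-0.0237, -0.0001,  0.0003]), array([-0.0001, -0.0003, -0.0001]))
12.4833 [540.6  36.5  57.1] [-3.141e+00 -1.000e-03 -8.530e-01] [ 1.5 -1.  -0.5]
```

View pics/w12_ov.png

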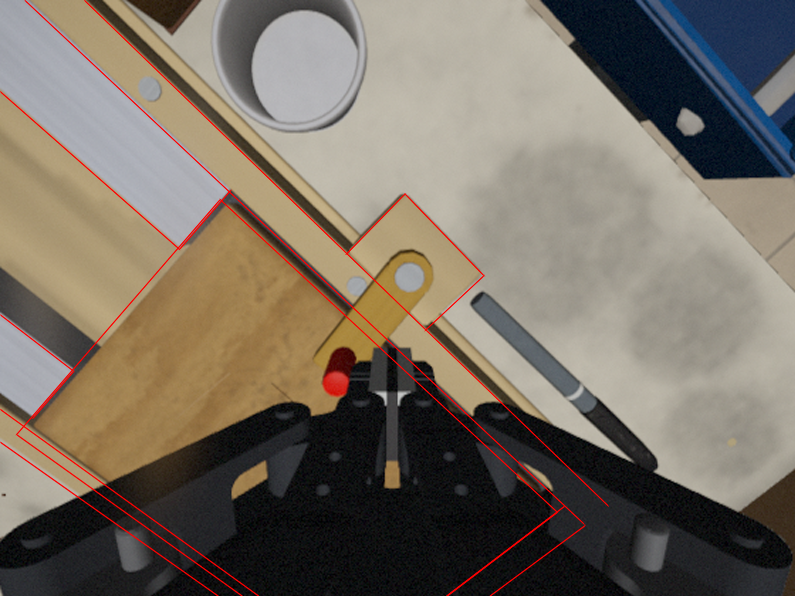

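```bash
cat > pin.py <<'E'
from h import *; import pickle,sys
p=np.load("p.npy")
a,K,T,o=pickle.load(open(sys.argv[1]+".pkl","rb")); h=cv2.cvtColor(a,cv2.COLOR_BGR2HSV)
m=(((h[...,0]<6)|(h[...,0]>174))&(h[...,1]>170)&(h[...,2]>200)).astype(np.uint8)
k,l,s,c=cv2.connectedComponentsWithStats(m); j=1+np.argmax(s[1:,4])
w=w2cr(p,atz(c[j],74,K,T))[0]; r=w[:2]-[50,95.5]; print(c[j],s[j,4],w.round(1),"r",np.hypot(*r).round(1),"angle",np.arctan2(-r[1],r[0]).round(3))
E
python3 pin.py w12
```

```text
[235.93364929 270.24170616] 211 [54.2 56.  74. ] r 39.8 angle 1.465
```

Emit:
{"name": "drive_tool", "arguments": {"steps": [[-0.004,0,0,0,0,0,1],[-0.007,0,0,0,0,0,1],[-0.009,0,0,0,0,0,1],[-0.009,0,0,0,0,0,1]]}}

```text
t: 12.87
ee_pos: [538.4, 38.9, 57.2]
tool_rot: [-3.141, -0.001, -0.853]
ft_force: [1.3, -0.9, -0.4]
width: 0.004
```

```bash
python3 st.py; python3 wr.py w13 77; python3 pin.py w13
```

```text
12.87 cradle [67.1 64.4 57.2] Fcr [0.8, 1.4, -0.4] [-3.141e+00 -1.000e-03 -8.530e-01]
12.8667 [538.4  38.9  57.2] [-3.141e+00 -1.000e-03 -8.530e-01] [ 1.3 -0.9 -0.4]
[236.07174888 264.22869955] 223 [49.9 55.9 74. ] r 39.6 angle 1.573
```

Emit:
{"name": "drive_tool", "arguments": {"steps": [[-0.0015,0,0,0,0,0,1],[-0.003,0,0,0,0,0,1],[-0.003,0,0,0,0,0,1]]}}

```text
t: 13.17
ee_pos: [538.2, 39.3, 57.3]
tool_rot: [-3.141, -0.002, -0.853]
ft_force: [3.8, -4.0, -2.6]
width: -0.001
```

```bash
python3 st.py 80 77 57 45; python3 wr.py w14 77; python3 pin.py w14
```

```text
13.17 cradle [66.8 64.2 57.3] Fcr [3.8, 4.1, -2.6] [-3.141e+00 -2.000e-03 -8.530e-01]
(array([0.0461, 0.0007, 0.0009]), array([-0.0002, -0.0008, -0.0003]))
13.1667 [538.2  39.3  57.3] [-3.141e+00 -2.000e-03 -8.530e-01] [ 3.8 -4.  -2.6]
[236.85454545 264.14090909] 220 [49.7 55.9 74. ] r 39.6 angle 1.577
```

At the stop: the force rose to 5.6 N and the angle is about 1.57. Backing off and lifting.

Emit:
{"name": "drive_tool", "arguments": {"steps": [[0.015,0,0,0,0,0,1],[0.06,0,0,0,0,0,1],[0.06,0,0,0,0,0,1],[0.06,0,-0.1,0,0,0,1],[0.06,0,-0.2,0,0,0,1],[0.06,0,-0.3,0,0,0,1],[0.06,0,-0.3,0,0,0,1]]}}

```text
t: 13.8
ee_pos: [556.7, 21.8, 184.5]
tool_rot: [-3.134, -0.007, -0.853]
ft_force: [1.4, -0.2, 0.2]
width: 0.0
```

```bash
python3 st.py; python3 wr.py w15 77; python3 pin.py w15
python3 - <<'E'
import cv2; from station import imaging; from h import *
p=np.load("p.npy")
for n,b,f in (("scene",(200,160,360,260),5),("top",(205,140,385,250),4.4)):
    im=imaging.get_image(n); cv2.imwrite(f"pics/{n}9.png",overlay(im["pixels"][:,:,::-1].copy(),p,im["K"],im["world_from_camera"],b,f,[]))
E
```

```text
13.8 cradle [ 83.   83.8 184.5] Fcr [0.1, 1.4, 0.2] [-3.134 -0.007 -0.853]
13.8 [556.7  21.8 184.5] [-3.134 -0.007 -0.853] [ 1.4 -0.2  0.2]
[225.86666667 205.48333333] 60 [49.9 55.9 74. ] r 39.6 angle 1.572
```

View pics/scene9.png

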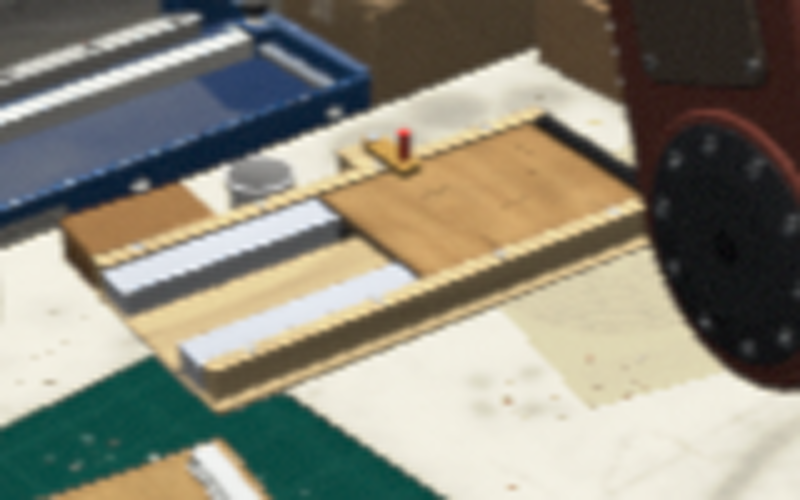

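View pics/w15_ov.png

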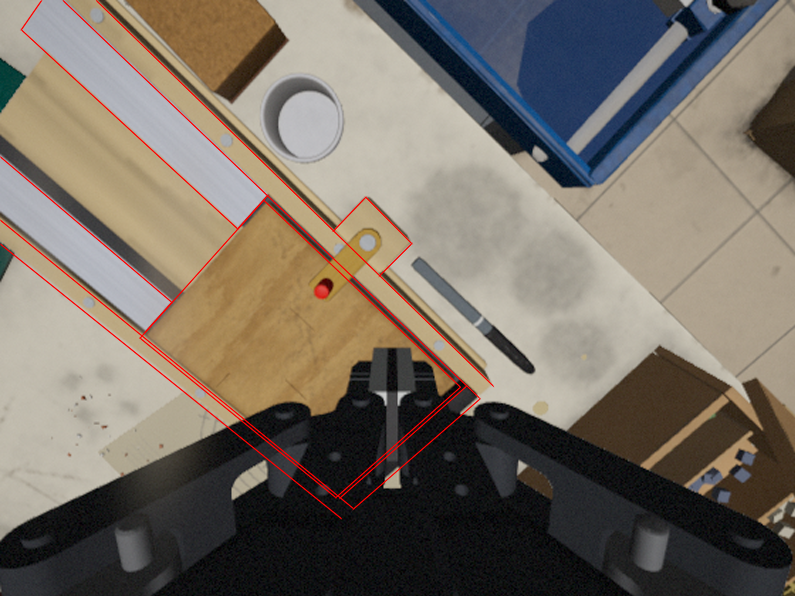

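The bar lies square over the seated board with the pin at (322,290), and the tub, block and pen are where they were. I'll let the arm settle and hand in.

Emit:
{"name": "drive_tool", "arguments": {"steps": [[0,0,0,0,0,0,1],[0,0,0,0,0,0,1],[0,0,0,0,0,0,1]]}}

```text
t: 14.2
ee_pos: [552.4, 21.9, 176.0]
tool_rot: [3.14, 0.001, -0.853]
ft_force: [-0.2, -0.3, -0.0]
width: -0.002
```

```bash
python3 -c "
from station import workorder; print(workorder.sign_off())"
```

```text
the job is handed in; nothing more can be done
None
```

I pushed the board along the rails with the shut fingertips, at about 1–2 N, until it dropped into the notch. I then pushed the red pin round until the turn-button met its stop. The job was handed in at about 14 s with the gripper clear of everything.

- **Board:** The last scene and wrist pictures show it flat, below the guide tops and past the step. Its origin is at about cradle x 77 mm, inside the 74 to 83 mm seated range.
- **Turn-button:** The angle measured 1.57 rad after I backed off. The force at the stop rose to about 5.6 N.
- **Other things:** The tub, sanding block and pen looked unmoved in the last wrist picture. I did not check the mug, jar, glue bottle or tape again at the end, but the arm never came near them.
- **Disagreements:** Early wrist moves stalled because joint 6 reached its range limit at that tool angle, so I turned the tool 90° and carried on. The cradle fit from the wrist picture came out about 1.7 mm lower than the heights given, which is within the calibration error.

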